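# Lock out the infeed and draw the fallen pusher bar out through the guard opening

### The job

The blue pusher bar has come off inside the infeed, under its bolted guard. First press the red lock-out plug fully home, and only then take the bar and tilt it end first up through the yellow-edged opening, which is shorter than the bar. Finish still gripping the bar, level and still in the air, all of it at least a hand's breadth above the guard; leave the carton, the bottle and the tape roll where they are.

Things in the scene. Friction and masses are not known exactly. Their poses are not given: they have to be found in the camera images.
- infeed: Fixed infeed bed, a closed stainless box 180 (x) by 370 (y) by 104 mm high on the table. Origin: centre of its underside; y is its long axis, x points away from the robot; yaw varies. Inside: flat white floor 50 mm above the table, 160 (x) by 350 (y) mm between upright walls. Roofed by the guard (see window).
- window (a point): Centre of the yellow-edged opening in the bolted guard, at the guard's top face, straight above the infeed's origin; axes as the infeed's. Opening 175 mm along y, 125 mm along x. The guard is a rigid clear plate 4 mm thick, underside 100 mm and top 104 mm above the table (50 mm and 54 mm above the inner floor); bolt heads rise 3 mm along its x edges.
- bar: Loose blue plastic pusher bar, 20 (x) by 230 (y) by 22 (z) mm, 80 to 160 g, with an orange band 26 mm wide round its middle. Lies flat on the infeed's inner floor below the opening, roughly along the infeed's y; both ends reach under the guard, so it must be shifted along the bed before one end can come up. Origin: centre of its underside; y is its length.
- bar_end_l (a point): Centre of the bar's end face at its +y end (115 mm from the middle, 11 mm above its underside).
- bar_end_r (a point): Centre of the bar's end face at its -y end.
- lockbox: Fixed grey lock-out box 90 by 90 mm, 55 mm high, with a yellow plate and a black collar on top; stands to the robot's left or right of the infeed. Origin: centre of its underside.
- plug (a joint): Travel of the red lock-out plug down into its socket, m: 0 fully out, 0.012 fully home against its stop. Starts 0 to 4 mm down. It is stiff (about 5 N to move) and stays where it is left.
- plug_top (a point): Centre of the flat round top of the red plug (38 mm diameter, 22 mm high head); moves with the plug. 94 mm above the table when the plug is fully out, 82 mm when home.
- carton: Loose brown carton with a paper band, 100 (x) by 130 (y) by 70 mm, on the other side of the infeed from the lock-out box. Leave alone. Origin: centre of its underside.
- spray: White plastic bottle with red cap, 64 mm diameter, 150 mm high, standing on the table beyond the infeed. Leave alone. Origin: centre of its underside.
- tape: Roll of tape, 104 mm diameter, 50 mm high, lying flat on the table beyond the infeed. Leave alone. Origin: centre of its underside.
Things that resemble listed ones, but are neither listed nor needed, are in the scene too. Leave any turquoise look-alike of the bar alone.

How it is judged:
By the outcome, as a careful person would: the job done as asked, in the order asked, and still so for the second after the job is handed in, while the arm keeps its last pose, push and grip.
It also fails if it takes over 58 s, if anything falls off the work surface, if the arm or the gripper's body presses on something with over 40 N, if the wrist force passes 120 N, or if a joint passes its speed limit or range.

### The arm

A 7-joint arm with a two-finger parallel gripper is mounted at the origin on the work surface. World frame = base frame: x ahead of the robot, y to its left, z up, the work surface at z = 0. Lengths are in m, angles in rad, forces in N, time in s.
With the tool pointing down it reaches from about 0.425 to 0.925 m from the base axis. Payload 6.8 kg.
Tool frame: the origin (TCP) lies midway between the tips of the shut fingers; the grasp point (between the pads) lies 19 mm behind it; x points along the fingers, z is the direction in which the jaws open and shut, and the axes are right-handed (so a half turn about x gives the same grasp; the last joint's range is limited). The gripper opens to 85 mm and grips with 20 to 120 N. Pads are 22 mm wide; open, the fingers measure 114 mm over their backs; the gripper's body (76 mm by 85 mm) begins 54 mm behind the grasp point. The pads swing forward as they close: fully open they stand 13 mm farther back than shut.
Start: joints at [-1.448, 0.477, 0.022, 1.555, -0.011, 1.109, -0.083], TCP at [0.154, 0.657, 0.231] pointing down, gripper open.
Joint ranges: [-2.96, 2.96], [-0.34, 2.1], [-1.41, 1.46], [0.24, 2.44], [-1.37, 4.51], [0.17, 1.92], [-2.96, 2.96]. Speed limits (rad/s): [2.39, 2.39, 3.14, 3.14, 3.14, 3.14, 3.14].

### API

Orientations are given as a unit quaternion [w, x, y, z].
In Python, from station import bot gives the robot as it stands. The module is installed in compiled form; this text tells all that it offers.
- The arm moves only by the shell command python3 -m jog 'ROWS' [FORCE]. ROWS is text: rows parted by semicolons, each of 7 numbers parted by spaces: the shift along the tool's x, y, z in mm, then the turn, a rotation vector about the tool's x, y, z in units of 6 degrees (1.0 is 6 degrees), then the finger opening in mm, from 0 to 85.4. A call has 1 to 5 rows; each row shifts and turns the commanded pose from where the row before left it, along the tool's axes as they then stand; what a row does not reach is not made up. A row lasts 1/10 s, in which the tool goes at most 50 mm and 8.59 degrees, less where a joint would pass 70% of its speed; a pose out of reach is approached as far as the arm can. A call with a gripper value outside its range is refused whole. The fingers move at their own pace and stop on an object; FORCE is the grip in N (left out, the last holds). Time passes only in rows, so rows that do not move let the fingers close. It gives the time, the measured TCP pose, the force and the opening at its end, in the units of the state.
- bot.get_obs(): the state, without advancing time (a new reading comes with each control period).
- bot.read_camera(name): name is "side" or "top" or "wrist"; returns (picture, depth): 420x560x3 uint8, red, green, blue; 420x560 float32, m along the optical axis (not along the pixel's ray), 0 where there is no reading.
- bot.calibration(name): a dict with "fx", "fy", "cx", "cy" (pixels), "T" (4x4, takes a point from camera to world coordinates). Camera axes: x right, y up, looking along -z (the intrinsics and any distortion apply to the point x, -y, -z); pixel columns grow to the right and rows downward; lengths in m; the calibration is good to about 2 mm. A picture is of the moment at which its call begins: read the wrist's pose just before it. calibration takes no time and is no camera call; for the wrist camera it gives the pose at the moment of the call.
- bot.hand_in(): hands the job in, once; it reports no verdict.
The state is a dict: "t": time; "q": joint angles; "joint_vel": joint speeds; "joint_torque": joint torques, N m; "eef_pos": TCP position; "tool_rot": TCP orientation; "contact_force": force on the tool from outside, world axes, zero at the start; "torque": the same for the moment, N m; "gripper_width": opening from 0.0 (shut) to 1.0 (fully open).
Only numpy, scipy, OpenCV 4.12 (cv2) and the standard library are available. Lean on these libraries where they do the work, as an engineer would, in place of code of your own. Each camera call takes 0.05 s, during which the arm holds its last target.

## Working session

There is one attempt and no reset: what is moved stays moved. The work goes in short steps, Python scripts to look and compute and a shell command to move; the robot and the scene stay as the last step left them, time stands still between calls to the robot, and variables do not carry over. Pictures are saved under pics/ and viewed, and the job is handed in when it is done.

```bash
mkdir -p pics; ls
python3 - <<'E'
from station import bot
import cv2,json
o=bot.get_obs();print({k:(v if not hasattr(v,'round') else v) for k,v in o.items()})
for n in("top","side","wrist"):
    c=bot.calibration(n);p,d=bot.read_camera(n)
    print(n,c)
    cv2.imwrite(f"pics/{n}0.png",p[:,:,::-1])
E
```

```text
pics
{'t': 0.0, 'q': array([-1.44809731,  0.47782237,  0.02231505,  1.55646444, -0.01152362,
        1.10929803, -0.08310808]), 'joint_vel': array([ 5.64017656e-04,  1.52720922e-03, -9.01412961e-04,  1.32392971e-03,
        1.58392688e-05,  1.00793958e-03,  4.46431667e-04]), 'joint_torque': array([-6.75378615e-04, -5.96465242e+01,  1.60764221e+00, -2.81180942e+01,
        1.24591507e-02,  9.49209498e-03, -3.58576273e-06]), 'eef_pos': array([0.15426594, 0.65651726, 0.23030482]), 'tool_rot': array([ 0.55374815, -0.43954782,  0.55473289,  0.43867085]), 'contact_force': array([ 0.16447705, -0.76058523,  0.04292772]), 'torque': array([-0.04263321,  0.02231874,  0.00010768]), 'gripper_width': 0.999183977873493}
top {'fx': 419.64138736771514, 'fy': 419.64138736771514, 'cx': 288.79370678768424, 'cy': 213.4296906455947, 'T': array([[-0.00447402,  0.97494236, -0.22241262,  0.41437435],
       [-0.99997566, -0.00317118,  0.00621457, -0.01148926],
       [ 0.00535353,  0.22243501,  0.97493282,  0.97905535],
       [ 0.        ,  0.        ,  0.        ,  1.        ]])}
side {'fx': 544.5477865884689, 'fy': 544.5477865884689, 'cx': 286.78930645075206, 'cy': 221.31009310361196, 'T': array([[ 8.31431295e-01,  2.94536569e-01, -4.71137146e-01,
        -4.16178882e-03],
       [-5.55627572e-01,  4.40813812e-01, -7.04954739e-01,
        -9.11739844e-01],
       [ 4.88112302e-05,  8.47898220e-01,  5.30159038e-01,
         7.83396206e-01],
       [ 0.00000000e+00,  0.00000000e+00,  0.00000000e+00,
         1.00000000e+00]])}
wrist {'fx': 370.07626792566197, 'fy': 370.07626792566197, 'cx': 280.46226682352494, 'cy': 210.36025848580377, 'T': array([[ 0.22884416, -0.93163873, -0.28227582,  0.08130526],
       [ 0.97346014,  0.21829977,  0.06870637,  0.67425361],
       [-0.00238877, -0.29050731,  0.95686979,  0.37364091],
       [ 0.        ,  0.        ,  0.        ,  1.        ]])}
```

View pics/top0.png

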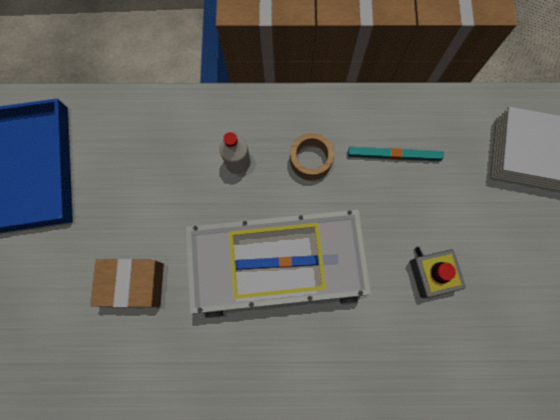

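View pics/side0.png

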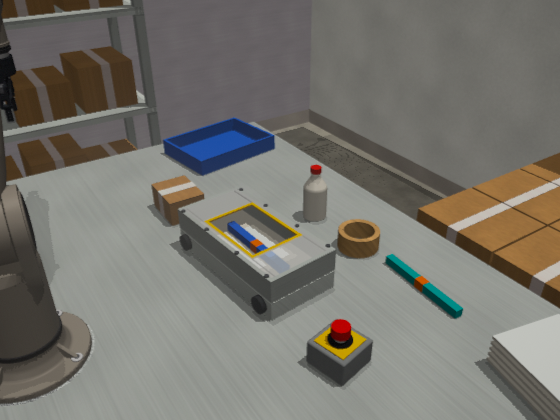

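View pics/wrist0.png

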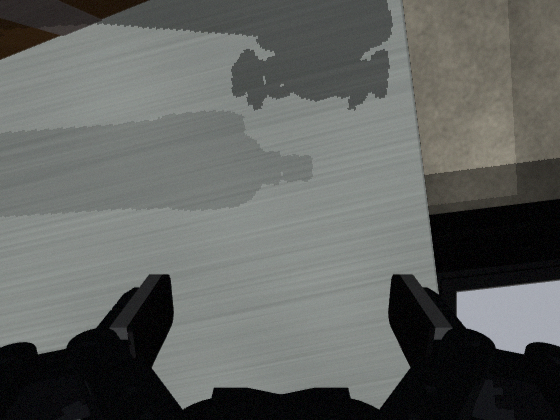

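The bar candidates are the blue bar in the infeed (top 278,262), the turquoise look-alike (395,153, leave alone) and the blue tray (30,165). For the red plug they are the plug on the grey box (445,271) and the bottle cap (230,139). My choices are the bar inside the infeed and the plug on the yellow plate. Next I measure both and check them in a close crop.

```bash
cat > h.py <<'E'
import numpy as np,cv2
from station import bot
from scipy.spatial.transform import Rotation as R
def ray(c,uv):
    uv=np.atleast_2d(np.float64(uv))
    d=np.c_[(uv[:,0]-c['cx'])/c['fx'],-(uv[:,1]-c['cy'])/c['fy'],-np.ones(len(uv))]
    return c['T'][:3,3],d@c['T'][:3,:3].T
def plane(c,uv,z):
    o,d=ray(c,uv); return o+d*((z-o[2])/d[:,2])[:,None]
def blobs(m,amin=30):
    cs,_=cv2.findContours(m.astype(np.uint8),cv2.RETR_EXTERNAL,cv2.CHAIN_APPROX_NONE)
    return sorted([c for c in cs if cv2.contourArea(c)>amin],key=cv2.contourArea,reverse=True)
def hsv(p): return cv2.cvtColor(p,cv2.COLOR_RGB2HSV).astype(int)
def tool():
    o=bot.get_obs();q=o['tool_rot'];return o,R.from_quat([q[1],q[2],q[3],q[0]])
E
python3 - <<'E'
from h import *
for n in("top","side"):
    p,d=bot.read_camera(n);c=bot.calibration(n);H=hsv(p)
    h,s,v=H[...,0],H[...,1],H[...,2]
    M={'blue':(h>105)&(h<130)&(s>120)&(v>60),'red':((h<4)|(h>175))&(s>180)&(v>90),'orange':(h>=5)&(h<15)&(s>190)&(v>120),'yellow':(h>22)&(h<32)&(s>150)&(v>90)}
    zz={'blue':.072,'red':.092,'orange':.072,'yellow':.104}
    for k,m in M.items():
        for b in blobs(m,20)[:5]:
            r=cv2.minAreaRect(b);bx=cv2.boxPoints(r)
            print(n,k,np.round(r[0]),np.round(r[1],1),cv2.contourArea(b),'ctr',plane(c,r[0],zz[k]).round(4)[0],'box',plane(c,bx,zz[k]).round(3)[:,:2].tolist())
    if n=='top':
        a=cv2.resize(p[205:320,180:380],None,fx=4,fy=4,interpolation=2);cv2.imwrite('pics/topcrop.png',a[:,:,::-1])
        a=cv2.resize(p[235:310,400:480],None,fx=6,fy=6,interpolation=2);cv2.imwrite('pics/plugcrop.png',a[:,:,::-1])
E
```

```text
top blue [ 29. 163.] [126.1  62.9] 6640.5 ctr [0.741  0.5722 0.072 ] box [[0.895, 0.672], [0.9, 0.525], [0.597, 0.479], [0.593, 0.616]]
top blue [210.  41.] [16.4 82.5] 1108.5 ctr [1.0539 0.1723 0.072 ] box [[0.944, 0.192], [1.172, 0.193], [1.17, 0.152], [0.942, 0.153]]
top blue [257. 263.] [ 8.8 42.5] 329.0 ctr [0.5114 0.0519 0.072 ] box [[0.518, 0.098], [0.523, 0.007], [0.505, 0.006], [0.499, 0.097]]
top blue [304. 260.] [ 8.7 25.4] 195.0 ctr [ 0.5169 -0.0506  0.072 ] box [[0.524, -0.023], [0.528, -0.078], [0.509, -0.079], [0.506, -0.024]]
top red [446. 271.] [17.  14.8] 192.5 ctr [ 0.4907 -0.3472  0.092 ] box [[0.492, -0.324], [0.514, -0.348], [0.489, -0.371], [0.467, -0.347]]
top red [230. 139.] [11.3 11.3] 100.0 ctr [0.7907 0.116  0.092 ] box [[0.791, 0.134], [0.81, 0.117], [0.791, 0.098], [0.772, 0.115]]
top orange [396. 152.] [7. 6.] 30.5 ctr [ 0.7652 -0.2653  0.072 ] box [[0.758, -0.257], [0.773, -0.258], [0.773, -0.274], [0.758, -0.273]]
top yellow [276. 260.] [66.1 91. ] 5760.0 ctr [0.5141 0.0099 0.104 ] box [[0.574, 0.113], [0.593, -0.079], [0.455, -0.09], [0.438, 0.096]]

[... 690 characters left out ...]
38]]
side red [316. 169.] [8. 9.] 39.5 ctr [0.8329 0.1946 0.092 ] box [[0.837, 0.222], [0.859, 0.208], [0.829, 0.168], [0.808, 0.182]]
side orange [422. 280.] [11.4  6. ] 45.5 ctr [ 0.7345 -0.3167  0.072 ] box [[0.726, -0.307], [0.744, -0.299], [0.743, -0.327], [0.725, -0.334]]
side orange [256. 243.] [7.8 7.1] 36.5 ctr [ 0.5161 -0.0038  0.072 ] box [[0.507, 0.004], [0.527, 0.015], [0.526, -0.011], [0.506, -0.022]]
side yellow [252. 230.] [87.4 46.6] 2620.0 ctr [0.5126 0.0068 0.104 ] box [[0.427, 0.087], [0.568, 0.223], [0.596, -0.071], [0.47, -0.161]]
side yellow [340. 340.] [43.  29.8] 422.5 ctr [ 0.46   -0.3837  0.104 ] box [[0.421, -0.36], [0.483, -0.324], [0.5, -0.407], [0.439, -0.437]]
```

Run:
```python
from h import *
o,r=tool();print(r.as_matrix().round(3))
```

```text
[[-0.    -0.973  0.229]
 [-0.001  0.229  0.973]
 [-1.    -0.    -0.001]]
```

View pics/topcrop.png

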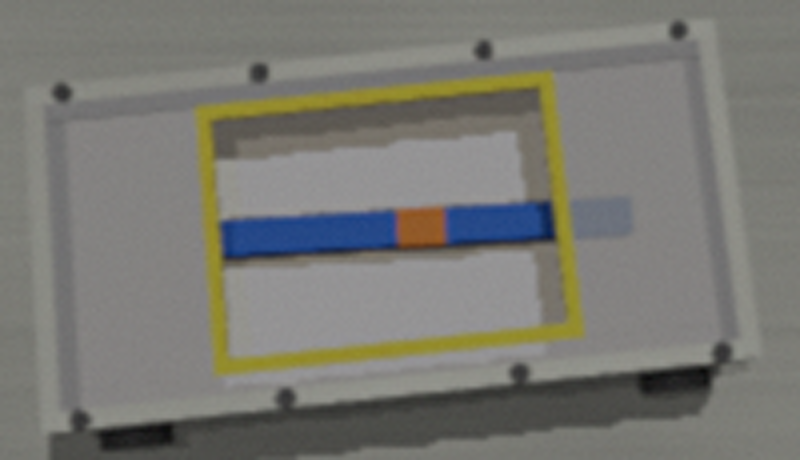

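View pics/plugcrop.png

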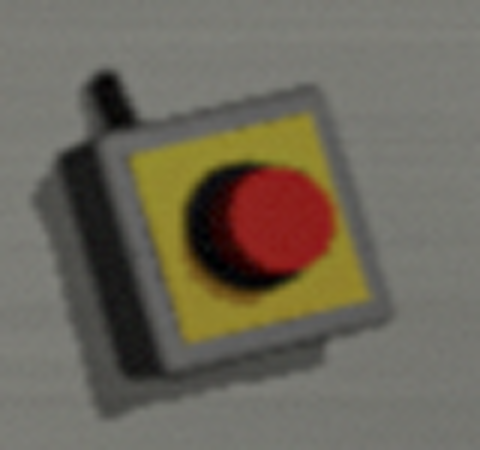

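The crops confirm the choice. The blue bar with its orange band (crop 421,227) lies under the yellow-edged frame, with its right end showing through the guard at crop x≈632. The red plug's disk is centred at crop (282,220).

Run:
```python
from h import *
c=bot.calibration('top')
f=lambda x,y,s,ox,oy:((x+.5)/s-.5+ox,(y+.5)/s-.5+oy)
T=lambda x,y:f(x,y,4,180,205)
print('plug',plane(c,f(282,220,6,400,235),.092), 'edges',plane(c,[f(230,220,6,400,235),f(335,220,6,400,235)],.092)[:,1])
print('band',plane(c,T(421,227),.072),'R end',plane(c,T(632,217),.072),'L vis',plane(c,T(222,240),.072))
w=plane(c,[T(205,112),T(547,80),T(574,330),T(222,366)],.104);print('win',w.round(4).tolist(),w.mean(0).round(4))
print('side lens',np.linalg.norm(w-np.roll(w,-1,0),axis=1).round(4))
for a,b in((0,1),(3,2)):
    d=w[a]-w[b];print('y-dir yaw deg',np.degrees(np.arctan2(-d[0],d[1])))
for a,b in((3,0),(2,1)):
    d=w[b]-w[a];print('x-dir yaw deg',np.degrees(np.arctan2(d[1],d[0])))
b=plane(c,[T(222,240),T(548,221)],.072);d=b[0]-b[1];print('bar yaw',np.degrees(np.arctan2(-d[0],d[1])))
```

```text
plug [[ 0.49074156 -0.34894441  0.092     ]] edges [-0.33065486 -0.36758982]
band [[ 0.51507584 -0.00832875  0.072     ]] R end [[ 0.52004323 -0.12253888  0.072     ]] L vis [[0.50848885 0.09892277 0.072     ]]
win [[0.5728, 0.1056, 0.104], [0.5894, -0.0756, 0.104], [0.4583, -0.087, 0.104], [0.4409, 0.0935, 0.104]] [0.5153 0.0091 0.104 ]
side lens [0.182  0.1316 0.1813 0.1324]
y-dir yaw deg 5.243975273961602
y-dir yaw deg 5.505318924533677
x-dir yaw deg 5.259722416436482
x-dir yaw deg 4.963604116692667
bar yaw 3.1115849889343328
```

```bash
python3 -m jog '0 -48 -8 0.7 0 0 0;0 -48 -8 0.7 0 0 0;0 -48 -8 0.7 0 0 0;0 -48 -8 0.7 0 0 0;0 -48 -8 0.7 0 0 0' 30; python3 -m jog '0 -48 -8 0.7 0 0 0;0 -48 -8 0.7 0 0 0;0 -48 -8 0.7 0 0 0;0 -48 -8 0.7 0 0 0;0 -48 -8 0.7 0 0 0'; python3 -m jog '0 -48 -8 0.7 0 0 0;0 -48 -8 0.7 0 0 0;0 -48 -8 0.7 0 0 0;0 -48 -8 0.7 0 0 0;0 -48 -8 0.7 0 0 0'
```

```text
t: 0.75
eef_pos: [0.3634, 0.531, 0.2313]
tool_rot: [0.626, -0.33, 0.625, 0.33]
contact_force: [1.1, -0.5, -0.2]
gripper_width: 0.146
t: 1.25
eef_pos: [0.5115, 0.3396, 0.2314]
tool_rot: [0.675, -0.21, 0.675, 0.21]
contact_force: [0.1, 1.2, 0.2]
gripper_width: 0.0
t: 1.75
eef_pos: [0.5812, 0.1078, 0.2314]
tool_rot: [0.702, -0.084, 0.702, 0.084]
contact_force: [0.6, 0.2, 0.0]
gripper_width: 0.003
```

```bash
cat >> h.py <<'E'
def togo(p,yaw=5.2,z=(0,0,-1)):
    o,r=tool();m=r.as_matrix()
    zt=np.array([np.cos(np.radians(yaw)),np.sin(np.radians(yaw)),0]);x=np.array([0,0,-1.])
    Rt=R.from_matrix(np.c_[x,np.cross(zt,x),zt])
    rv=(r.inv()*Rt).as_rotvec()
    print('t',round(o['t'],2),'pos',o['eef_pos'].round(4),'shift mm (tool now)',((m.T@(np.array(p)-o['eef_pos']))*1000).round(1),'after turn',((Rt.as_matrix().T@(np.array(p)-o['eef_pos']))*1000).round(1),'turn u',np.degrees(rv).round(2)/6,'F',o['contact_force'].round(1),'w',round(o['gripper_width'],3))
E
python3 -c "
from h import *
togo([.4907,-.349,.13])"
```

```text
t 1.75 pos [0.5812 0.1078 0.2314] shift mm (tool now) [ 101.3 -422.7 -195.5] after turn [ 101.4 -446.7 -131.6] turn u [ 1.40166667  0.005      -0.        ] F [0.6 0.2 0. ] w 0.003
```

```bash
python3 -m jog '0 0 0 1.4 0 0 0;0 -44.7 -13.2 0 0 0 0;0 -44.7 -13.2 0 0 0 0;0 -44.7 -13.2 0 0 0 0;0 -44.7 -13.2 0 0 0 0'; python3 -m jog '0 -44.7 -13.2 0 0 0 0;0 -44.7 -13.2 0 0 0 0;0 -44.7 -13.2 0 0 0 0;0 -44.7 -13.2 0 0 0 0;0 -44.7 -13.2 0 0 0 0'; python3 -m jog '20 -44.7 -13.2 0 0 0 0;20 0 0 0 0 0 0;0 0 0 0 0 0 0'
python3 - <<'E'
from h import *
togo([.4907,-.349,.13])
for n in('side','wrist'):
    p,d=bot.read_camera(n);cv2.imwrite(f'pics/plug_{n}.png',p[:,:,::-1])
E
```

```text
t: 2.25
eef_pos: [0.5444, -0.0748, 0.2314]
tool_rot: [0.706, -0.033, 0.706, 0.033]
contact_force: [1.1, 0.1, 0.4]
gripper_width: -0.0
t: 2.75
eef_pos: [0.4997, -0.3035, 0.2314]
tool_rot: [0.706, -0.033, 0.706, 0.033]
contact_force: [1.1, 0.5, 0.4]
gripper_width: -0.001
t: 3.05
eef_pos: [0.4891, -0.3474, 0.1891]
tool_rot: [0.705, -0.031, 0.708, 0.033]
contact_force: [0.3, 0.8, -0.2]
gripper_width: -0.003
t 3.05 pos [ 0.4891 -0.3474  0.1891] shift mm (tool now) [59.1 -1.9  1.7] after turn [59.1 -1.8  1.4] turn u [ 0.00166667 -0.04       -0.02333333] F [ 0.3  0.8 -0.2] w -0.003
```

View pics/plug_side.png

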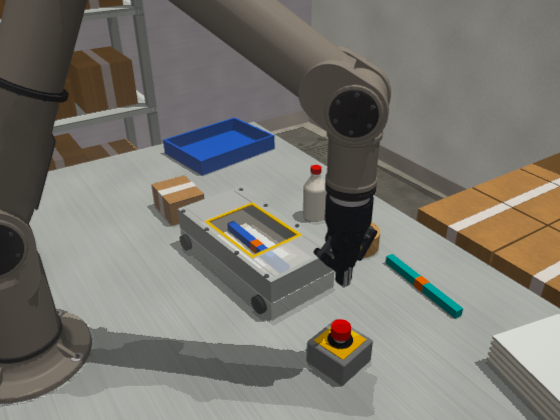

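View pics/plug_wrist.png

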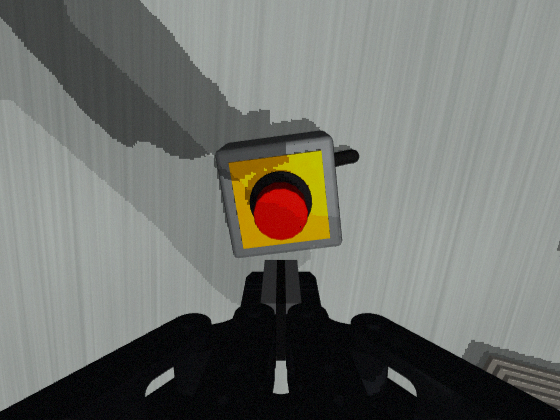

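The wrist view shows the plug disk at about (281,214), in line with the closed fingers. I'll cross-check its position.

Run:
```python
from h import *
p=cv2.imread('pics/plug_wrist.png')[:,:,::-1].copy();c=bot.calibration('wrist');H=hsv(p)
m=((H[...,0]<4)|(H[...,0]>175))&(H[...,1]>200)&(H[...,2]>190)
b=blobs(m)[0];(u,v),r=cv2.minEnclosingCircle(b);print(u,v,r,cv2.boundingRect(b))
for z in(.090,.094):print(plane(c,(u,v),z),'diam',2*r/c['fx']*(c['T'][2,3]-z))
```

```text
282.5 209.5 24.990097045898438 (259, 190, 48, 30)
[[ 0.49195646 -0.34514719  0.09      ]] diam 0.0330612678719613
[[ 0.49182041 -0.34395474  0.094     ]] diam 0.03252105280362477
```

```bash
python3 -m jog '40 -1.5 1.5 0 0 0 0;40 0 0 0 0 0 0;6 0 0 0 0 0 0;0 0 0 0 0 0 0'; python3 -m jog '4 0 0 0 0 0 0;4 0 0 0 0 0 0;4 0 0 0 0 0 0;3 0 0 0 0 0 0;0 0 0 0 0 0 0'
```

```text
t: 3.55
eef_pos: [0.4935, -0.3473, 0.1059]
tool_rot: [0.706, -0.034, 0.707, 0.034]
contact_force: [1.0, 0.2, 0.5]
gripper_width: -0.001
t: 4.05
eef_pos: [0.4933, -0.3486, 0.0908]
tool_rot: [0.707, -0.033, 0.706, 0.033]
contact_force: [-0.1, -1.1, 0.2]
gripper_width: 0.005
```

```bash
python3 -m jog '2 0 0 0 0 0 0;2 0 0 0 0 0 0;2 0 0 0 0 0 0;0 0 0 0 0 0 0'; python3 -m jog '1.5 0 0 0 0 0 0;1 0 0 0 0 0 0;0 0 0 0 0 0 0;0 0 0 0 0 0 0'
```

```text
t: 4.45
eef_pos: [0.4932, -0.3485, 0.0844]
tool_rot: [0.706, -0.033, 0.706, 0.033]
contact_force: [1.6, -0.5, 2.2]
gripper_width: 0.001
t: 4.85
eef_pos: [0.4932, -0.3485, 0.0821]
tool_rot: [0.706, -0.033, 0.706, 0.033]
contact_force: [1.3, -0.4, 3.9]
gripper_width: 0.003
```

```bash
python3 -m jog '1 0 0 0 0 0 0;0 0 0 0 0 0 0;0 0 0 0 0 0 0'; python3 -m jog '1 0 0 0 0 0 0;0 0 0 0 0 0 0;0 0 0 0 0 0 0'
```

```text
t: 5.15
eef_pos: [0.4933, -0.3486, 0.082]
tool_rot: [0.707, -0.033, 0.706, 0.033]
contact_force: [-0.7, 1.8, 13.0]
gripper_width: -0.004
t: 5.45
eef_pos: [0.4934, -0.3487, 0.0819]
tool_rot: [0.707, -0.033, 0.706, 0.033]
contact_force: [-3.0, 3.1, 20.8]
gripper_width: 0.001
```

The plug stopped at z = 0.082 and the force rose to 21 N, so it is home. I'll retreat upward, verify by camera, then go to the bar.

```bash
python3 -m jog '-10 0 0 0 0 0 0;-40 0 0 0 0 0 0;-45 0 0 0 0 0 0;-45 0 0 0 0 0 50;0 0 0 0 0 0 50'
python3 - <<'E'
from h import *
togo([.5139,.0117,.2],3.1)
p,d=bot.read_camera('side');c=bot.calibration('side')
a=cv2.resize(p[300:390,290:390],None,fx=5,fy=5,interpolation=2);cv2.imwrite('pics/home.png',a[:,:,::-1])
p,d=bot.read_camera('wrist');cv2.imwrite('pics/home_w.png',p[:,:,::-1])
print(bot.calibration('wrist')['T'][:3,3])
E
```

```text
t: 5.95
eef_pos: [0.4949, -0.3509, 0.2258]
tool_rot: [0.709, -0.035, 0.704, 0.031]
contact_force: [-0.2, -0.5, -0.6]
gripper_width: 0.328
t 5.95 pos [ 0.4949 -0.3509  0.2258] shift mm (tool now) [ 24.3 359.4  52.4] after turn [ 25.8 361.   38.5] turn u [0.37166667 0.07333333 0.04833333] F [-0.2 -0.5 -0.6] w 0.328
[ 0.48470856 -0.27435405  0.36380287]
```

View pics/home.png

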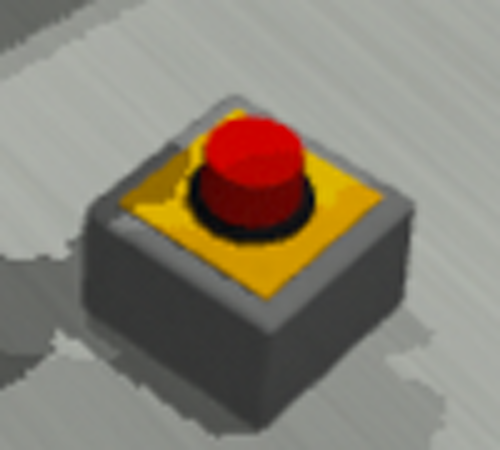

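Run:
```python
import cv2
a=cv2.imread('pics/plug_side.png')[300:390,290:390]
cv2.imwrite('pics/before.png',cv2.resize(a,None,fx=5,fy=5,interpolation=2))
```

```text
(no output)
```

View pics/before.png

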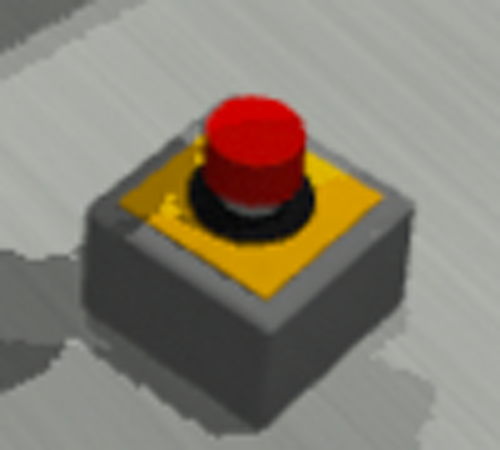

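The plug head dropped by 20 crop px (about 8 mm) and now sits on the collar, so it is home. Now to the bar.

```bash
python3 -m jog '0 0 0 0.37 0 0 50;0 45 4.8 0 0 0 50;0 45 4.8 0 0 0 50;0 45 4.8 0 0 0 50;0 45 4.8 0 0 0 50'; python3 -m jog '0 45 4.8 0 0 0 50;0 45 4.8 0 0 0 50;0 45 4.8 0 0 0 50;0 45 4.8 0 0 0 50;0 0 0 0 0 0 50';python3 -m jog '0 0 0 0 0 0 50';  python3 - <<'E'
from h import *
togo([.5139,.0117,.2],3.1)
p,d=bot.read_camera('wrist');cv2.imwrite('pics/bar_w.png',p[:,:,::-1]);c=bot.calibration('wrist')
togo([.5139,.0117,.2],3.1)
H=hsv(p);h,s,v=H[...,0],H[...,1],H[...,2]
for k,m in {'blue':(h>105)&(h<130)&(s>120)&(v>60),'orange':(h>=4)&(h<15)&(s>190)&(v>120)}.items():
    for b in blobs(m,100)[:3]:
        r=cv2.minAreaRect(b);print(k,r,plane(c,r[0],.072),plane(c,cv2.boxPoints(r),.072)[:,:2].round(4).tolist())
E
```

```text
t: 6.55
eef_pos: [0.5006, -0.1655, 0.2181]
tool_rot: [0.705, -0.019, 0.708, 0.02]
contact_force: [1.2, 0.0, -1.5]
gripper_width: 0.586
t: 7.05
eef_pos: [0.5103, 0.0205, 0.218]
tool_rot: [0.705, -0.023, 0.708, 0.024]
contact_force: [-0.3, -0.2, 0.1]
gripper_width: 0.58
t: 7.15
eef_pos: [0.5102, 0.0142, 0.2184]
tool_rot: [0.706, -0.021, 0.708, 0.02]
contact_force: [0.3, -1.2, -0.7]
gripper_width: 0.585
t 7.15 pos [0.5102 0.0142 0.2184] shift mm (tool now) [18.4 -2.7  3.6] after turn [18.4 -2.7  3.6] turn u [ 0.04       -0.03333333  0.00833333] F [ 0.3 -1.2 -0.7] w 0.585
t 7.2 pos [0.5104 0.0126 0.2187] shift mm (tool now) [18.7 -1.1  3.5] after turn [18.7 -1.1  3.5] turn u [ 0.01166667 -0.02833333  0.01      ] F [ 0.1 -0.4  0.8] w 0.586
blue ((286.5, 142.5), (121.0, 25.0), 90.0) [[0.51133683 0.05400379 0.072     ]] [[0.4994, 0.0978], [0.5179, 0.0988], [0.5244, 0.0059], [0.5041, 0.0048]]
blue ((285.5, 273.5), (77.0, 23.0), 90.0) [[ 0.51719576 -0.05787117  0.072     ]] [[0.5055, -0.023], [0.5247, -0.0219], [0.5297, -0.0952], [0.5092, -0.0963]]
orange ((285.0, 218.5), (29.0, 24.0), 90.0) [[ 0.5138238  -0.00798223  0.072     ]] [[0.5033, 0.0039], [0.5229, 0.005], [0.5246, -0.0201], [0.5046, -0.0213]]
```

View pics/bar_w.png

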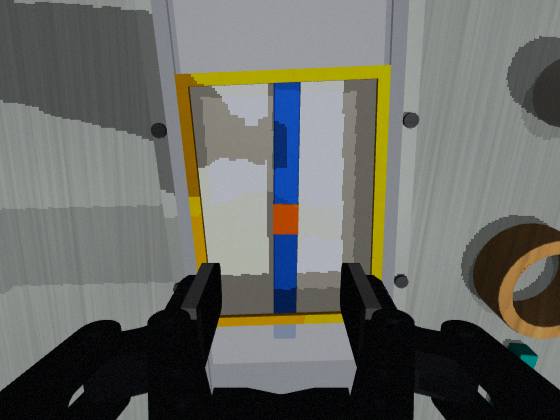

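The wrist view agrees with the top view: band at (285,218) → (0.514, -0.008), bar yaw 3°. I descend to grip 20 mm to the +y side of the band centre.

```bash
python3 -m jog '40 -1 3 0 0 0 50;40 0 0 0 0 0 50;40 0 0 0 0 0 50;20 0 0 0 0 0 50;0 0 0 0 0 0 50'; python3 -m jog '10 0 0 0 0 0 50;8 0 0 0 0 0 50;6 0 0 0 0 0 50;0 0 0 0 0 0 50;0 0 0 0 0 0 50';  python3 - <<'E'
from h import *
togo([.5131,.0115,.054],3.1)
E
```

```text
t: 7.7
eef_pos: [0.5116, 0.0099, 0.077]
tool_rot: [0.704, -0.019, 0.709, 0.018]
contact_force: [0.8, 0.1, 0.3]
gripper_width: 0.582
t: 8.2
eef_pos: [0.5148, 0.0124, 0.0564]
tool_rot: [0.707, -0.019, 0.707, 0.02]
contact_force: [-0.0, 0.2, -0.2]
gripper_width: 0.584
t 8.2 pos [0.5148 0.0124 0.0564] shift mm (tool now) [ 2.4 -0.8 -1.7] after turn [ 2.4 -0.8 -1.7] turn u [ 0.01        0.005      -0.00166667] F [-0.   0.2 -0.2] w 0.584
```

```bash
python3 -m jog '2 0 -1 0 0 0 50;0 0 0 0 0 0 12;0 0 0 0 0 0 12;0 0 0 0 0 0 12;0 0 0 0 0 0 12' 80; python3 -m jog '0 0 0 0 0 0 12;0 0 0 0 0 0 12'
python3 - <<'E'
from h import *
togo([.5131,.0115,.054],3.1)
p,d=bot.read_camera('wrist');cv2.imwrite('pics/grip_w.png',p[:,:,::-1])
E
```

```text
t: 8.7
eef_pos: [0.5137, 0.0123, 0.0545]
tool_rot: [0.707, -0.019, 0.707, 0.02]
contact_force: [-1.1, -0.1, 5.4]
gripper_width: 0.21
t: 8.9
eef_pos: [0.5137, 0.0123, 0.0545]
tool_rot: [0.707, -0.019, 0.707, 0.02]
contact_force: [-1.1, 0.6, 4.6]
gripper_width: 0.209
t 8.9 pos [0.5137 0.0123 0.0545] shift mm (tool now) [ 0.5 -0.8 -0.6] after turn [ 0.5 -0.8 -0.6] turn u [ 0.00833333  0.00166667 -0.00333333] F [-1.1  0.6  4.6] w 0.209
```

View pics/grip_w.png

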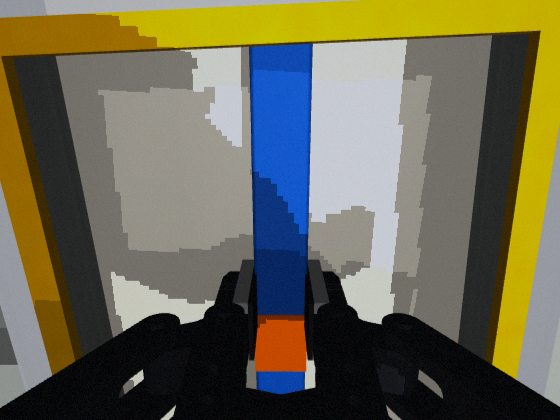

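Gripped: opening 18 mm, on a 20 mm bar, and the band is visible just behind the pads. Next I lift 8 mm, square the bar to the bed, and shift 23 mm toward -y.

```bash
python3 -m jog '-4 0 0 0 0 0 12;-4 0 0 -0.2 0 0 12;0 0 0 -0.15 0 0 12;0 -8 0 0 0 0 12;0 -8 0 0 0 0 12' 100; python3 -m jog '0 -7 0 0 0 0 12;0 0 0 0 0 0 12;0 0 0 0 0 0 12'
python3 - <<'E'
from h import *
togo([.5131,.0115,.0625],5.2)
for n in('wrist','top','side'):
    p,d=bot.read_camera(n)
    if n=='top': p=cv2.resize(p[195:330,170:390],None,fx=3.5,fy=3.5)
    if n=='side': p=cv2.resize(p[170:330,160:360],None,fx=3.5,fy=3.5)
    cv2.imwrite(f'pics/sh_{n}.png',p[:,:,::-1])
E
```

```text
t: 9.45
eef_pos: [0.515, -0.0042, 0.062]
tool_rot: [0.706, -0.033, 0.706, 0.033]
contact_force: [0.7, 0.3, -1.4]
gripper_width: 0.202
t: 9.75
eef_pos: [0.5155, -0.0111, 0.062]
tool_rot: [0.706, -0.032, 0.706, 0.032]
contact_force: [-0.2, 0.1, -1.3]
gripper_width: 0.207
t 9.75 pos [ 0.5155 -0.0111  0.062 ] shift mm (tool now) [-0.5 22.7 -0.4] after turn [-0.5 22.7 -0.4] turn u [-0.         -0.00333333 -0.        ] F [-0.2  0.1 -1.3] w 0.207
```

View pics/sh_side.png

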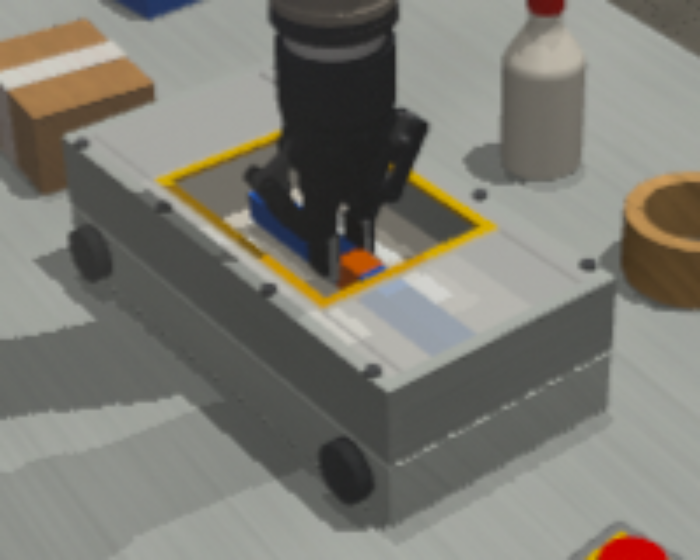

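View pics/sh_wrist.png

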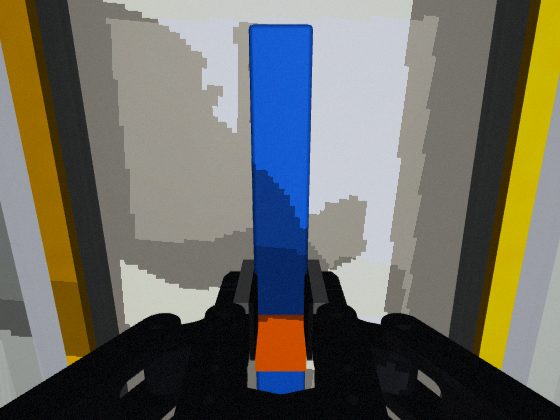

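View pics/sh_top.png

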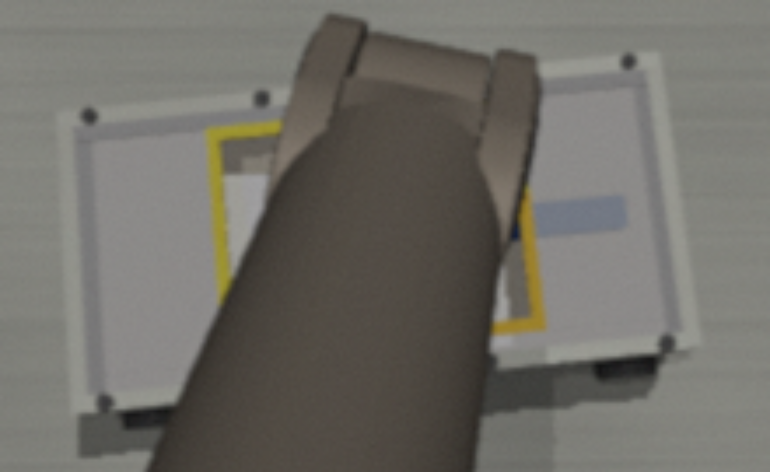

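The wrist view shows the +y end, at (282,25), fully inside the opening, with the bar square to the bed. The top view shows the -y end (crop 627,210) short of the wall at about 645. Now I tilt in steps with lift.

```bash
python3 -m jog '-7 0 0 0 0 0.5 12;-7 0 0 0 0 0.5 12;0 0 0 0 0 0 12'; python3 -m jog '-6 0.6 0 0 0 0.5 12;-6 0.8 0 0 0 0.5 12;0 0 0 0 0 0 12'; python3 -m jog '-5.4 1.1 0 0 0 0.5 12;-5.4 1.3 0 0 0 0.5 12;0 0 0 0 0 0 12;0 0 0 0 0 0 12'
python3 - <<'E'
from h import *
o,r=tool();print(r.as_matrix().round(3),o['eef_pos'],o['contact_force'],o['torque'])
for n in('side',):
    p,d=bot.read_camera(n)
    p=cv2.resize(p[150:330,150:370],None,fx=3.5,fy=3.5)
    cv2.imwrite(f'pics/tilt_{n}.png',p[:,:,::-1])
E
```

```text
t: 10.2
eef_pos: [0.5164, -0.0126, 0.0768]
tool_rot: [0.704, 0.006, 0.706, 0.068]
contact_force: [-0.2, 0.0, -1.4]
gripper_width: 0.209
t: 10.5
eef_pos: [0.5161, -0.0125, 0.0882]
tool_rot: [0.699, 0.042, 0.706, 0.105]
contact_force: [-1.1, 0.3, -0.7]
gripper_width: 0.208
t: 10.9
eef_pos: [0.5154, -0.011, 0.0986]
tool_rot: [0.692, 0.078, 0.703, 0.142]
contact_force: [-0.4, 0.2, -1.2]
gripper_width: 0.207
[[-0.029 -0.087  0.996]
 [ 0.306  0.948  0.092]
 [-0.952  0.307 -0.001]] [ 0.51542952 -0.01096892  0.09858896] [-0.42959541  0.1717002  -1.16021909] [-0.39599419  0.03540096  0.02325369]
```

View pics/tilt_side.png

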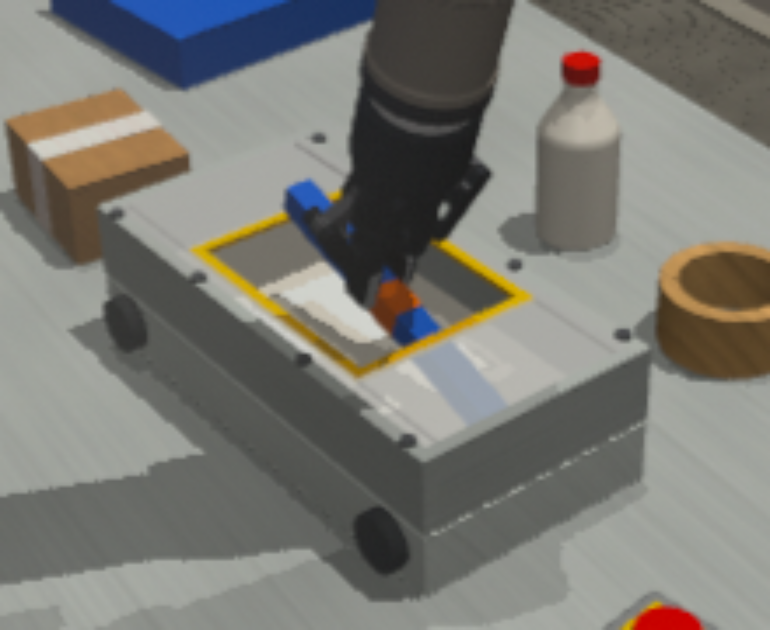

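The +y end (crop 300,195) is up through the opening with no contact force. I slide along the bar's own axis.

```bash
python3 -m jog '0 15 0 0 0 0 12;0 15 0 0 0 0 12;0 15 0 0 0 0 12;0 0 0 0 0 0 12'; python3 -m jog '0 15 0 0 0 0 12;0 15 0 0 0 0 12;0 12 0 0 0 0 12;0 0 0 0 0 0 12;0 0 0 0 0 0 12'
python3 - <<'E'
from h import *
o,r=tool();print(r.as_matrix().round(3),o['eef_pos'],o['contact_force'],o['torque'])
for n in('side',):
    p,d=bot.read_camera(n)
    p=cv2.resize(p[130:310,150:370],None,fx=3.5,fy=3.5)
    cv2.imwrite(f'pics/slide_{n}.png',p[:,:,::-1])
E
```

```text
t: 11.35
eef_pos: [0.5115, 0.0354, 0.114]
tool_rot: [0.692, 0.077, 0.703, 0.145]
contact_force: [-0.1, -0.4, -0.3]
gripper_width: 0.209
t: 11.85
eef_pos: [0.5081, 0.0709, 0.1261]
tool_rot: [0.693, 0.078, 0.703, 0.143]
contact_force: [-0.3, -0.7, -1.3]
gripper_width: 0.21
[[-0.028 -0.088  0.996]
 [ 0.307  0.947  0.092]
 [-0.951  0.309  0.   ]] [0.50813347 0.07090236 0.12607475] [-0.32645815 -0.65403201 -1.29775563] [-0.40950009 -0.02483968 -0.02133795]
```

View pics/slide_side.png

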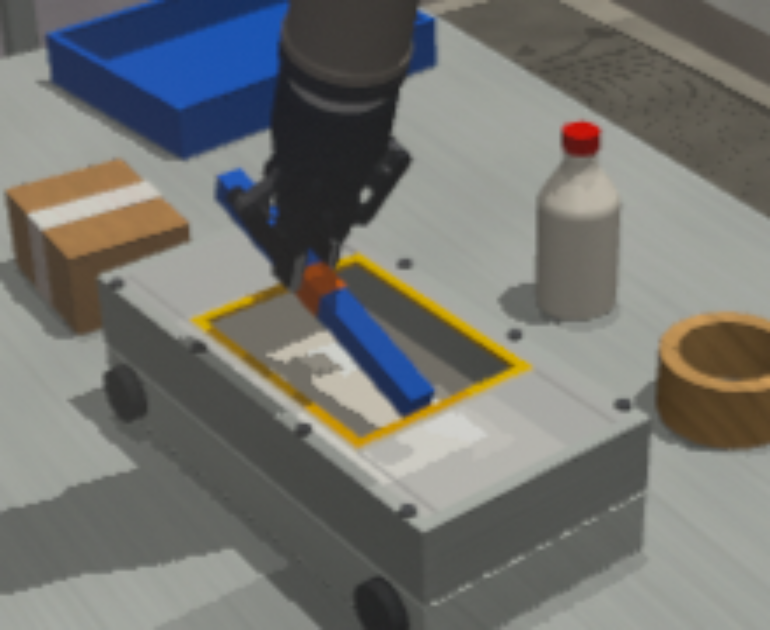

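The lower end (crop 415,400) is now inside the frame, about 15 mm clear of the edge. I go straight up, then level.

```bash
python3 -m jog '-14 5 0 0 0 0 12;-19 7 0 0 0 0 12;-28.5 9.5 0 0 0 0 12;-28.5 9.5 0 0 0 0 12;-28.5 9.5 0 0 0 0 12'; python3 -m jog '-28.5 9.5 0 0 0 -0.5 12;-14 2 0 0 0 -0.5 12;0 -15 0 0 0 -1 12;0 -20 0 0 0 -1 12;0 0 0 0 0 0 12';  python3 -m jog '0 0 0 0 0 0 12;0 0 0 0 0 0 12;0 0 0 0 0 0 12'
python3 - <<'E'
from h import *
togo([.515,.07,.27],5.2)
for n in('side','wrist','top'):
    p,d=bot.read_camera(n)
    cv2.imwrite(f'pics/up_{n}.png',p[:,:,::-1])
E
```

```text
t: 12.4
eef_pos: [0.5079, 0.0719, 0.2534]
tool_rot: [0.693, 0.079, 0.703, 0.142]
contact_force: [-0.2, 0.4, -1.1]
gripper_width: 0.206
t: 12.9
eef_pos: [0.5112, 0.0371, 0.2911]
tool_rot: [0.707, -0.033, 0.706, 0.032]
contact_force: [0.4, 0.3, -1.0]
gripper_width: 0.21
t: 13.2
eef_pos: [0.5112, 0.0365, 0.2902]
tool_rot: [0.706, -0.031, 0.706, 0.032]
contact_force: [-0.1, 0.7, -1.2]
gripper_width: 0.202
t 13.2 pos [0.5112 0.0365 0.2902] shift mm (tool now) [20.2 33.   6.8] after turn [20.2 33.   6.8] turn u [-0.00666667 -0.00166667 -0.01166667] F [-0.1  0.7 -1.2] w 0.202
```

View pics/up_side.png

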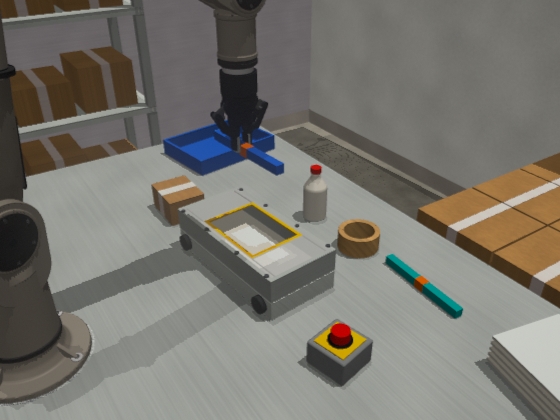

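View pics/up_wrist.png

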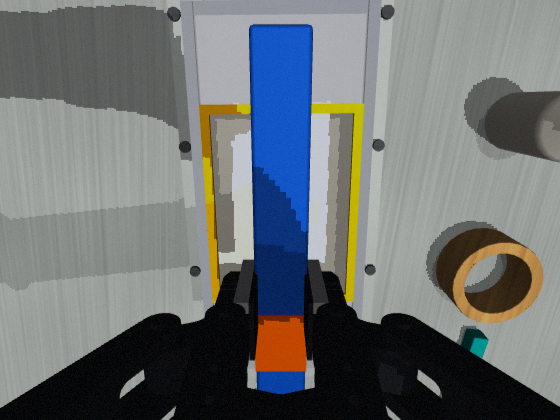

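The bar is out and the gripper is level. The free end sits at the same wrist pixel (282,25) as when it lay flat, so it has not slipped. One last check covers level, stillness and the untouched items.

Run:
```python
from h import *
o=bot.get_obs();print(o['t'],o['eef_pos'],np.abs(o['joint_vel']).max())
c=bot.calibration('side');p=cv2.imread('pics/up_side.png')[:,:,::-1].copy();H=hsv(p);h,s,v=H[...,0],H[...,1],H[...,2]
# bar axis vertical plane through TCP, yaw 5.2: intersect rays
n=np.array([np.cos(np.radians(5.2)),np.sin(np.radians(5.2)),0]);
m=(h>105)&(h<130)&(s>120)&(v>60);m[:140]=0;m[:,:248]=0
or_=(h>=4)&(h<15)&(s>190)&(v>90);or_[:,300:]=0
for k,mm in(('blue',m),('or',or_)):
    for b in blobs(mm,15)[:2]:
        r=cv2.minAreaRect(b);M=cv2.moments(b);uv=(M['m10']/M['m00'],M['m01']/M['m00'])
        O,d=ray(c,uv);t=(n@(o['eef_pos']-O))/(d@n);print(k,np.round(uv,1),cv2.contourArea(b),cv2.boundingRect(b),(O+d*t[:,None]).round(4))
a=cv2.imread('pics/top0.png');b=cv2.imread('pics/up_top.png')
cv2.imwrite('pics/cmp.png',np.vstack([a[100:310,80:480],b[100:310,80:480]]))
```

```text
13.35 [0.51126438 0.03674459 0.29011827] 0.005733283895975959
blue [264.8 155.8] 641.0 (248, 140, 36, 35) [[ 0.519  -0.0484  0.3098]]
or [245.9 145.4] 28.0 (241, 143, 11, 6) [[0.513  0.0177 0.3096]]
```

View pics/cmp.png

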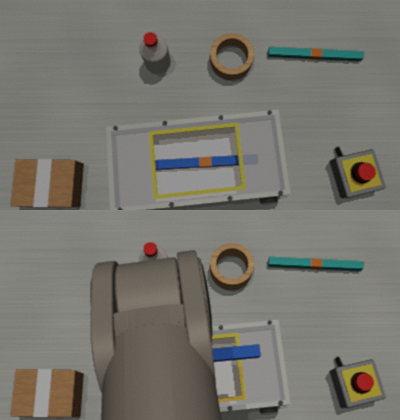

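```bash
python3 -c "
from station import bot
print(bot.hand_in())"
```

```text
the job is handed in; nothing more can be done
None
```

I pressed the red plug home first, then took the bar out of the infeed. I handed in at about 13 s of the 58 s allowed, and `hand_in` gives no verdict.

- **Plug:** it stopped at its 82 mm stop with the force rising to about 21 N. The side view showed the head about 8 mm lower, sitting on its collar.
- **Bar:** I gripped it 20 mm to the +y side of its band, lifted it 8 mm, squared it to the bed and shifted it 23 mm toward -y. Then I tilted it 18° with the +y end first, slid it along its own axis, lifted it through the opening and levelled it. There was no sign of contact with the guard: the wrist force stayed around 1 N.
- **Final checks:**
  - The bar is still gripped and has not slipped; its free end is at the same wrist pixel as when it lay flat.
  - It is level within the side camera's reading (0.310 m at two points along it) and still.
  - Its underside is at about 0.285 m by the arm's reading, roughly 180 mm above the guard.
  - The carton, bottle, tape roll and turquoise bar look unmoved; the arm partly hid the bottle in the last top view, but the side view shows it in place.
- **Readings that differed:**
  - The side camera put the bar about 10 mm higher than the arm's reading; both are well clear of a hand's breadth.
  - The gripper read about 18 mm on the 20 mm bar.
  - The first wrist-camera fix on the plug was 3–4 mm off, because the colour mask cut off part of the disk.

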